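Load the slide carrier into the tilted rail and cam it snug

TASK

Slide the microscope-slide carrier into the tilted rail, grip block at the uphill end and nose under the bridge, fully home against the end stop. Then swing the cam lever just far enough that the sprung pad takes up the side gap and holds the carrier snugly against the fence; the pad's spring should give by about 2.5 mm, and overrunning the lever would crack the glass. Let go, and leave the other things on the bench where they are.

Things in the scene. Friction and masses are not known exactly. Their poses are not given: they have to be found in the camera images.
- carrier: Loose slide carrier, about 90 g: aluminium plate 84 x 36 x 10 mm (x, y, z), glass window towards the nose (-x), grey upright grip block near the tail (+x). Origin: centre of the underside; z up, nose at x = -42 mm. Grip block: 24 x 14 mm (x, y), centred at x = +24, y = 0, from z = 10 to 36 mm. It starts flat on the bench.
- carrier_nose (a point): Middle of the lower edge of the carrier's nose (x = -42, y = 0, z = 0 mm in the carrier's frame), same axes as the carrier.
- bed: Tilted channel floor of the rail, fixed to the bench, 30 degrees from level, rising away from the robot. Origin: on the floor surface at the foot of the end stop, mid-channel, 35 mm above the bench; x uphill along the channel, y level across it (left looking uphill), z square out of the floor. Floor x = -8 to 137, y = -45 to 35 mm. End stop face at x = 0. Seated, the carrier has the bed's axes.
- bridge (a point): Middle of the underside of the grey bridge that spans the channel, at x = 24, y = 0, z = 16 mm in the bed's frame, same axes. The bridge covers bed x = 15 to 33 mm and is 4 mm thick; its posts stand at y below -33 and above 27 mm. The carrier's plate passes under it, the grip block does not. Uphill of it the channel is open from above.
- pad_face (a point): Middle of the sprung pad's rubber face, on the channel's +y side, at bed x = 58, z = 6 mm; y = 24 mm when the lever is at 0 and the spring free. Same axes as the bed. The pad is 44 mm long (bed x = 36 to 80) and its top is at bed z = 10.5 mm; the jaw, push rods and cam behind it stay below z = 12 mm.
- lever_pivot (a point): Cam lever's pivot, at bed x = 58, y = 75.5, z = 20 mm (top of its hub, 18 mm diameter); the axis is the bed's z. Same axes as the bed.
- fence: Steel side fence, 8 mm thick, 10 mm high, on the channel's -y side from bed x = 2 to 86 mm; fixed, but set at a different place each time. Its inner face passes through its origin, which is at the bed's x = 0 and z = 0 with y between -23 and -17 mm in the bed's frame. Its own axes are level (y as the bed's).
- lever (a joint): Angle of the cam lever, rad: 0 (open, arm along the bed's +y) to 1.57 (arm along the bed's +x, uphill); grows clockwise seen from above. Turns parallel to the bed's floor with steady friction (about 3.3 N at the knob) and stays where left. The eccentric drives the pad towards -y by 10.8 mm per rad, 17 mm in all.
- lever_knob (a point): Middle of the grey knob on the lever's end: upright cylinder, 16 mm diameter, axis along the bed's z, reaching 16 mm above and below this point (bed z = 19 to 51 mm), 75 mm from the pivot axis. The arm is a flat bar 14 mm wide under it (bed z = 12 to 19 mm). The axes turn with the lever: x and y in the plane of turning, y outward along the arm, z the bed's z.
- pad (a joint): How far the pad's spring is pressed in, m: 0 free, 0.007 at its hard stop; 2 N per mm. Rises as soon as the carrier is pinched between pad and fence.
- oil: Bystander: small amber bottle, 30 mm diameter, 65 mm tall; origin at the centre of its foot.
- objective: Bystander: steel microscope objective standing on the bench, 32 mm diameter, 48 mm tall; origin at the centre of its foot.
- mouse: Bystander: black computer mouse, 105 x 60 x 26 mm; origin at the centre of its underside.

How it is judged:
By the outcome, as a careful person would: the job done as asked, in the order asked, and still so for the second after the job is handed in, with the robot touching nothing.
It also fails if it takes over 46 s, if anything falls off the work surface, if the arm or the gripper's body presses on something with over 40 N, if the wrist force passes 120 N, or if a joint passes its speed limit or range.

ROBOT

A 7-joint arm with a two-finger parallel gripper is mounted at the origin on the work surface. World frame = base frame: x ahead of the robot, y to its left, z up, the work surface at z = 0. Lengths are in m, angles in rad, forces in N, time in s.
With the tool pointing down it reaches from about 0.35 to 0.9 m from the base axis. Payload 19.9 kg.
Tool frame: the origin (TCP) lies on the mounting face of the last link; the fingertips stand 199 mm ahead of it and the grasp point (between the pads) lies 180 mm ahead of it; z points along the fingers, y is the line along which they close (so a half turn about z gives the same grasp; the last joint's range is limited). The gripper opens to 94 mm and grips with 3 to 60 N. Pads are 16 mm wide; open, the fingers measure 119 mm over their backs; the gripper's body (75 mm by 177 mm) begins 78 mm behind the grasp point.
Start: joints at [-1.179, 0.417, -0.01, 1.614, 0.005, 1.111, -0.053], TCP at [0.262, 0.567, 0.405] pointing down, gripper open.
Joint ranges: [-2.81, 2.81], [-0.39, 2.02], [-1.27, 1.25], [0.06, 2.57], [-1.19, 4.33], [0.19, 2], [-2.82, 2.82]. Speed limits (rad/s): [1.89, 1.89, 2.39, 2.39, 3.01, 3.01, 3.01].

INTERFACE

Orientations are given as a unit quaternion [w, x, y, z].
In Python, from plant import bot gives the robot as it stands.
- The arm moves only by the shell command python3 -m pendant 'ROWS' [FORCE]. ROWS is JSON, a list of rows, each a list of 7 numbers: the shift along the world's x, y, z as a fraction of full scale, then the turn, a rotation vector about the world's x, y, z as a fraction of full scale, then the closure, from 0 (fully open) to 1 (shut). In form: [[x, y, z, wx, wy, wz, grip], ...]. A call has 1 to 10 rows; each row shifts and turns the commanded pose from where the row before left it; what a row does not reach is not made up. Full scale, the value 1, is 0.5 m for a shift and pi rad for a turn. A row lasts 1/8 s, in which the tool goes at most 62.5 mm and 10.7 degrees, less where a joint would pass 70% of its speed; a pose out of reach is approached as far as the arm can. A call with a number of a shift or a turn outside -1 to 1 is refused whole. A call with a gripper value outside its range is refused whole. The fingers move at their own pace and stop on an object; FORCE is the grip in N (left out, the last holds). Time passes only in rows, so rows that do not move let the fingers close. It gives the time, the measured TCP pose, the force, the opening and the grip force at its end, in the units of the state.
- bot.state(): the state, without advancing time (a new reading comes with each control period).
- bot.grab_frame(name): name is "scene" or "side" or "wrist"; returns (picture, depth): 400x640x3 uint8, red, green, blue; 400x640 float32, m along the optical axis (not along the pixel's ray), 0 where there is no reading.
- bot.camera_model(name): a dict with "fx", "fy", "cx", "cy" (pixels), "k1" (the pictures are not rectified: a ray, as slopes to the right and down, at radius r is drawn at 1 + k1 r^2 times it, then the intrinsics apply), "cam_to_world" (4x4, takes a point from camera to world coordinates); the wrist camera has in their place "mount" (4x4, takes a point from camera to tool coordinates, whose origin is the TCP and whose axes are the flange's). Camera axes: x right, y down, z forward; pixel columns grow to the right and rows downward; lengths in m; the calibration is good to about 2 mm. A picture is of the moment at which its call begins: read the wrist's pose just before it. camera_model takes no time and is no camera call.
- bot.finish_job(): hands the job in; it is judged then, once.
Trained networks look in the newest picture that a camera, given by its name, has taken for a name from the list of things; names that differ only in an ending like _2 or _b are one class to them, and where a whole thing is asked for, a point or a joint stands for the part that bears it (a point fixed in the world has none). Each returns a list of dicts, best first, with "conf" (0 to 1); they miss things now and then, are a little off and sometimes report something else, mostly with a low value. They report only what shows in the picture. A call takes as long as a camera call.
- bot.trace(query, camera): "region" (400x640 bool, what is visible of it).
- bot.mark_of(query, camera): "location" ([x, y, z] in m, in world coordinates, good to about 4 mm: a listed point, or the origin of a listed thing).
The state is a dict: "t": time; "qpos": joint angles; "joint_velocities": joint speeds; "tau": joint torques, N m; "eef_pos": TCP position; "tcp_rot": TCP orientation; "contact_force": force on the tool from outside, world axes, zero at the start; "torque": the same for the moment, N m; "grip_width": opening from 0.0 (shut) to 1.0 (fully open); "grasp_force": force on a finger pad.
Only numpy, scipy, OpenCV 4.12 (cv2) and the standard library are available. Lean on these libraries where they do the work, as an engineer would, in place of code of your own. Each camera call takes 0.05 s, during which the arm holds its last target. There are 200 camera calls.

## Working session

There is one attempt and no reset: what is moved stays moved. The work goes in short steps, Python scripts to look and compute and a shell command to move; the robot and the scene stay as the last step left them, time stands still between calls to the robot, and variables do not carry over. Pictures are saved under pics/ and viewed, at most 15 in all, crops included, and the job is handed in when it is done.

```bash
ls; mkdir -p pics
cat > h.py <<'E'
import numpy as np, cv2
from plant import bot
from scipy.spatial.transform import Rotation as R
def shot(c,name=None):
    p,d=bot.grab_frame(c)
    if name: cv2.imwrite('pics/'+name,p[:,:,::-1])
    return p,d
def rot(q): return R.from_quat([q[1],q[2],q[3],q[0]])
def c2w(c,s=None):
    m=bot.camera_model(c)
    if c!='wrist': return m,np.array(m['cam_to_world'])
    s=s or bot.state(); T=np.eye(4);T[:3,:3]=rot(s['tcp_rot']).as_matrix();T[:3,3]=s['eef_pos']
    return m,T@np.array(m['mount'])
def cloud(c,d,mask,s=None):
    m,T=c2w(c,s); v,u=np.nonzero(mask&(d>0)); z=d[v,u]
    x=(u-m['cx'])/m['fx'];y=(v-m['cy'])/m['fy']; a,b=x.copy(),y.copy()
    for _ in range(8):
        k=1+m['k1']*(a*a+b*b);a=x/k;b=y/k
    return np.c_[a*z,b*z,z]@T[:3,:3].T+T[:3,3]
def proj(c,P,s=None):
    m,T=c2w(c,s);q=(np.atleast_2d(P)-T[:3,3])@T[:3,:3];a=q[:,:2]/q[:,2:];k=1+m['k1']*(a**2).sum(1,keepdims=True)
    return a*k*[m['fx'],m['fy']]+[m['cx'],m['cy']]
E
python3 - <<'E'
from h import *
s=bot.state();print(s['eef_pos'],s['tcp_rot'],s['t'])
for c in ('scene','side'):
    shot(c,c+'0.png')
    print(c,np.round(c2w(c)[1][:3],2).tolist())
    for n in ('carrier','carrier_nose','bed','bridge','pad_face','lever_pivot','lever_knob','fence','oil','objective','mouse'):
        r=bot.mark_of(n,c); print(n,[(np.round(x['location'],4).tolist(),round(x['conf'],2)) for x in r[:2]])
E
```

```text
pics
[0.26204802 0.56725444 0.40404132] [-9.11453480e-05  2.14692359e-01  9.76681535e-01 -6.01790531e-04] 0.0
scene [[0.74, 0.46, -0.49, 1.0], [0.67, -0.5, 0.55, -0.45], [0.01, -0.74, -0.68, 0.69]]
carrier [([0.5164, -0.215, 0.0024], 0.96)]
carrier_nose [([0.4771, -0.2247, 0.0035], 0.79)]
bed [([0.4642, 0.0417, 0.0378], 0.93)]
bridge [([0.4748, 0.0417, 0.0591], 0.71)]
pad_face [([0.4767, 0.3881, 0.0006], 0.64)]
lever_pivot [([0.5097, 0.1186, 0.087], 0.8)]
lever_knob [([0.5109, 0.1826, 0.1035], 0.61), ([0.6408, 0.4152, -0.0005], 0.26)]
fence [([0.4613, 0.0242, 0.0388], 0.57)]
oil [([0.6917, -0.1535, 0.0015], 0.72)]
objective [([0.4773, 0.3895, 0.0054], 0.53)]
mouse [([0.6422, 0.4149, 0.0023], 0.8)]
side [[-0.99, -0.12, 0.09, 0.46], [-0.15, 0.74, -0.65, 0.74], [0.02, -0.66, -0.75, 0.89]]
carrier [([0.5152, -0.215, 0.001], 0.88)]
carrier_nose [([0.4749, -0.2188, -0.0003], 0.86)]
bed [([0.4629, 0.042, 0.0338], 0.8)]
bridge [([0.4751, 0.0448, 0.0563], 0.56)]
pad_face [([0.5089, 0.0679, 0.0686], 0.65)]
lever_pivot [([0.5056, 0.1202, 0.077], 0.89), ([0.517, -0.2157, 0.0022], 0.63)]
lever_knob [([0.5129, 0.1925, 0.0975], 0.7)]
fence [([0.4638, 0.0198, 0.036], 0.66)]
oil [([0.6987, -0.1525, -0.0], 0.62)]
objective [([0.4811, 0.3931, 0.0017], 0.7), ([0.466, 0.0219, 0.0351], 0.6)]
mouse [([0.6442, 0.4106, 0.0016], 0.85)]
```

View pics/scene0.png

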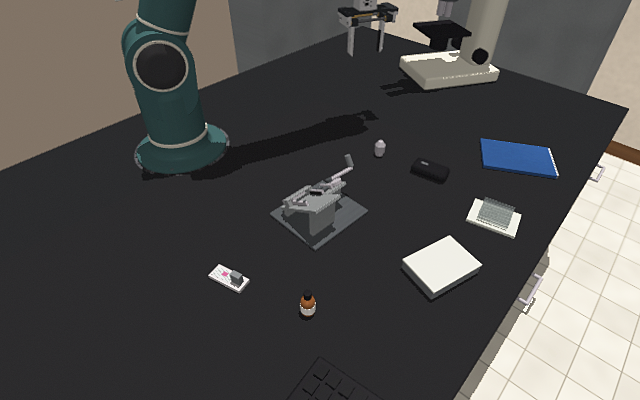

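View pics/side0.png

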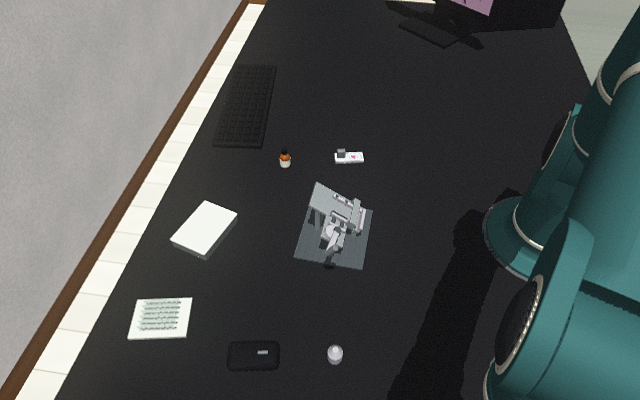

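The scene picture shows the carrier at (229,278), nose to the left, and the rail at (318,205) with its lever towards the upper right. The side view agrees: carrier at (349,157), rail at (335,225). Next I move over the rail for a close look.

```bash
python3 -m pendant '[[0.035,-0.097,0,0,0,0.0122,0],[0.035,-0.097,0,0,0,0.0122,0],[0.035,-0.097,0,0,0,0.0122,0],[0.035,-0.097,0,0,0,0.0122,0],[0.035,-0.097,0,0,0,0.0122,0],[0.035,-0.097,0,0,0,0.0122,0],[0.035,-0.097,0,0,0,0.0122,0],[0.035,-0.097,0,0,0,0.0122,0],[0.035,-0.097,0,0,0,0.0122,0],[0.035,-0.097,0,0,0,0.0122,0]]'
python3 - <<'E'
from h import *
print(bot.camera_model('wrist'))
s=bot.state();print(s['eef_pos'],s['tcp_rot'],s['t'])
shot('wrist','w1.png')
B=np.array([.4635,.042,.035]);print(proj('wrist',[B,[.516,-.215,0]],s))
E
```

```text
t: 2.45
eef_pos: [0.4374, 0.0807, 0.405]
tcp_rot: [0.0, 0.024, 1.0, 0.0]
contact_force: [0.9, 0.1, -0.2]
grip_width: 1.002
grasp_force: 0.0
{'fx': 327.7870370466183, 'fy': 327.7870370466183, 'cx': 318.7089624537045, 'cy': 198.04196676876558, 'k1': -0.01818950430273499, 'mount': array([[ 1.36783052e-03, -9.56886833e-01, -2.90457772e-01,
         8.35937921e-02],
       [ 9.99998373e-01,  1.65035052e-03, -7.27714685e-04,
         1.67511439e-04],
       [ 1.17569774e-03, -2.90456304e-01,  9.56887534e-01,
         2.06885078e-02],
       [ 0.00000000e+00,  0.00000000e+00,  0.00000000e+00,
         1.00000000e+00]])}
[0.43740484 0.08072496 0.40495472] [3.83834579e-04 2.40495941e-02 9.99710677e-01 1.78170654e-04] 2.45
[[285.19971216 202.45197092]
 [ 92.5814144  241.71325175]]
```

View pics/w1.png

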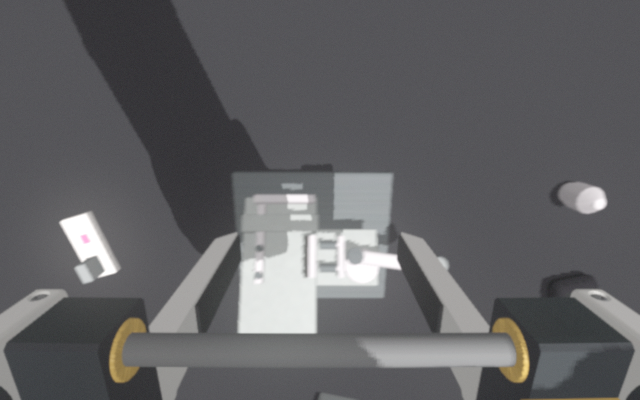

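The wrist view shows the rail (floor at about (280,290), bridge at (290,200), pad at (310,255), hub at (362,270), knob at (440,265)) and the carrier at (90,245), grip block at (88,270). Next step: fit the floor plane and work out the bed and carrier frames.

```bash
cat > fit.py <<'E'
from h import *
def bedframe(o,yaw):
    Rb=(R.from_euler('z',yaw)*R.from_euler('y',-np.pi/6)).as_matrix(); return np.array(o),Rb
def rectify(c,img,o,Rb,z,x0,x1,y0,y1,k,s):
    xs=np.arange(x1,x0,-1/k);ys=np.arange(y1,y0,-1/k)  # up = uphill, left=+y  (mm)
    X,Y=np.meshgrid(xs,ys,indexing='ij');P=o+np.c_[X.ravel(),Y.ravel(),0*X.ravel()+z]/1e3@Rb.T
    uv=proj(c,P,s).reshape(X.shape+(2,)).astype(np.float32)
    return cv2.remap(img,uv[...,0],uv[...,1],cv2.INTER_CUBIC)
E
python3 - <<'E'
from fit import *
s=bot.state();p,d=shot('wrist')
for n in ('carrier','carrier_nose','bed','bridge','pad_face','lever_pivot','lever_knob','fence'):
    r=bot.mark_of(n,'wrist'); print(n,[(np.round(x['location'],4).tolist(),round(x['conf'],2)) for x in r[:2]])
mask=np.zeros(d.shape,bool);mask[235:330,242:315]=1
C=cloud('wrist',d,mask,s)
rng=np.random.default_rng(0);best=None
for _ in range(400):
    q=C[rng.choice(len(C),3,False)];n=np.cross(q[1]-q[0],q[2]-q[0])
    if np.linalg.norm(n)<1e-9: continue
    n/=np.linalg.norm(n);i=abs((C-q[0])@n)<.0015
    if best is None or i.sum()>best.sum(): best=i
q=C[best];m=q.mean(0);n=np.linalg.svd(q-m)[2][2];n*=np.sign(n[2]);print('floor',best.sum(),len(C),m,n,'tilt',np.degrees(np.arccos(n[2])),'yaw',np.degrees(np.arctan2(-n[1],-n[0])), 'resid',((q-m)@n).std())
# table
t=np.zeros(d.shape,bool);t[150:200,450:520]=1;print('table z',cloud('wrist',d,t,s)[:,2].mean())
# base plate edge yaw: minAreaRect of points 2..15mm high
t[:]=0;t[160:310,220:405]=1;B=cloud('wrist',d,t,s);print('z hist',np.histogram(B[:,2]*1e3,[-5,3,6,10,15,20,30,40,60,80,100,130]))
# carrier
r=bot.trace('carrier','wrist')[0]['region'];A=cloud('wrist',d,r,s);print('carrier',len(A),np.percentile(A[:,2],[2,30,50,80,98]))
pl=A[(A[:,2]>.005)&(A[:,2]<.014)];bl=A[A[:,2]>.032]
for nme,g in(('plate',pl),('block',bl)): print(nme,len(g),g[:,:2].mean(0),cv2.minAreaRect((g[:,:2]*1e3).astype(np.float32)))
np.savez('w1.npz',p=p,d=d,A=A)
E
```

```text
carrier [([0.5188, -0.2114, 0.0007], 0.67)]
carrier_nose [([0.477, -0.222, 0.0041], 0.97)]
bed [([0.4653, 0.0445, 0.0333], 0.71), ([0.5195, -0.2121, -0.0004], 0.36)]
bridge [([0.4748, 0.0411, 0.0597], 0.75)]
pad_face [([0.5105, 0.0655, 0.0672], 0.71), ([0.4768, 0.0387, 0.061], 0.58)]
lever_pivot [([0.5085, 0.1173, 0.0853], 0.66)]
lever_knob [([0.5138, 0.1923, 0.0988], 0.71), ([0.4789, -0.2223, 0.0024], 0.63)]
fence [([0.4659, 0.0243, 0.0358], 0.88), ([0.5134, 0.1929, 0.0983], 0.72)]
floor 5454 6911 [0.5416652  0.03013409 0.07936225] [-0.50167207  0.0285666   0.86458608] tilt 30.164525860708455 yaw -3.259061306425202 resid 0.0006682437114144864
table z -0.0007807463866895217
z hist (array([6198,  400, 7594,    3,    0,    1,  733, 2653, 6052, 2754,    0]), array([ -5,   3,   6,  10,  15,  20,  30,  40,  60,  80, 100, 130]))
carrier 2285 [4.20235310e-05 9.30772260e-03 1.00315042e-02 1.60679607e-02
 3.62309693e-02]
plate 1561 [ 0.51033517 -0.21058854] ((517.3690185546875, -212.4345245361328), (84.37369537353516, 37.768070220947266), 13.71931266784668)
block 231 [ 0.54042468 -0.20599453] ((540.9157104492188, -206.7126922607422), (24.10123062133789, 14.56330680847168), 14.012739181518555)
```

Run:
```python
from fit import *
f=np.load('w1.npz');s=bot.state()
o,Rb=bedframe([.4650,.0435,.035],np.radians(-3.26))
im=rectify('wrist',f['p'],o,Rb,0,-5,140,-50,95,4,s)
cv2.imwrite('pics/r1.png',im[:,:,::-1])
# geometry in bed frame
m=np.zeros(f['d'].shape,bool);m[160:345,200:480]=1
C=(cloud('wrist',f['d'],m,s)-o)@Rb*1e3
fl=C[(abs(C[:,2])<2)&(C[:,0]>88)&(C[:,0]<140)&(abs(C[:,1])<60)]
print('floor z',fl[:,2].mean())
for x in range(90,140,6):
    g=fl[abs(fl[:,0]-x)<3]
    if len(g)>5: print(x,np.percentile(g[:,1],[0.5,99.5]).round(1),len(g))
print('x top',np.percentile(fl[:,0],99.8))
fe=C[(C[:,2]>7)&(C[:,2]<12)&(C[:,1]<-8)&(C[:,1]>-38)]
for x in range(40,90,6):
    g=fe[abs(fe[:,0]-x)<3]
    if len(g)>5: print('fence',x,np.percentile(g[:,1],[2,98]).round(1),len(g),g[:,2].mean())
pd=C[(C[:,2]>8)&(C[:,2]<12)&(C[:,1]>15)&(C[:,1]<50)]
for x in range(36,84,6):
    g=pd[abs(pd[:,0]-x)<3]
    if len(g)>5: print('pad',x,np.percentile(g[:,1],[2,98]).round(1),len(g))
k=C[(C[:,2]>48)&(C[:,2]<54)&(C[:,1]>100)];print('knobtop',k.mean(0),len(k))
h=C[(C[:,2]>18)&(C[:,2]<22)&(C[:,1]>62)&(C[:,1]<88)];print('hub',h.mean(0),len(h))
br=C[(C[:,2]>18)&(C[:,2]<23)&(C[:,0]<40)&(C[:,1]<50)];print('bridge',np.percentile(br,[2,98],axis=0))
```

```text
floor z 0.5001486867733529
90 [-36.1  42.3] 345
96 [-35.7  43.4] 437
102 [-36.6  43.4] 440
108 [-36.1  43.5] 443
114 [-35.7  43.5] 446
120 [-36.1  43.5] 451
126 [-36.1  43.6] 463
132 [-35.7  43.6] 372
x top 133.60431744799743
fence 40 [-20.9 -13.2] 39 10.06497987500669
fence 46 [-20.5 -12.9] 25 11.065112098040434
fence 52 [-20.4 -12.8] 45 10.642119517964181
fence 58 [-20.  -12.8] 43 10.395701460392644
fence 64 [-20.  -12.7] 48 10.241925171321745
fence 70 [-20.7 -12.9] 33 10.252156969893452
fence 76 [-20.3 -12.8] 22 10.898161234160677
fence 82 [-20.  -12.8] 31 10.4678108795192
pad 36 [31.1 41.8] 52
pad 42 [31.2 49.3] 75
pad 48 [31.3 49.1] 59
pad 54 [31.3 41.9] 46
pad 60 [31.4 48. ] 64
pad 66 [31.5 49.3] 72
pad 72 [31.6 48.1] 56
pad 78 [31.9 41.8] 11
knobtop [ 63.10610309 157.96409079  52.10687317] 206
hub [54.24452055 82.05939357 20.78236327] 173
bridge [[ 12.48716854 -33.33245677  18.76468692]
 [ 30.29405229  43.60070516  22.088828  ]]
```

View pics/r1.png

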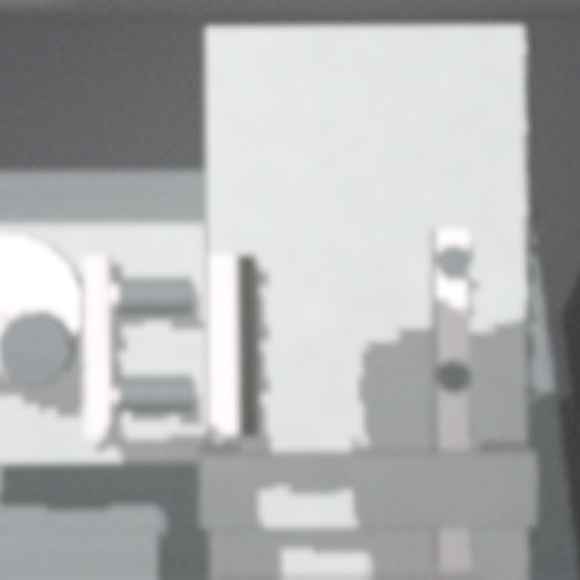

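The rectified view is 4 px/mm. The floor spans columns 205–527 with its top edge at row 24, so my first bed origin is off by about 8 mm in y. I'll cross-check with the other two cameras' depth.

Run:
```python
from fit import *
o,Rb=bedframe([.4628,.0521,.035],np.radians(-3.26))
s=bot.state()
for c in ('scene','side','wrist'):
    p,d=shot(c) if c!='wrist' else (np.load('w1.npz')['p'],np.load('w1.npz')['d'])
    C=(cloud(c,d,np.ones(d.shape,bool),s)-o)@Rb*1e3
    C=C[(abs(C[:,0]-60)<100)&(C[:,1]>-70)&(C[:,1]<180)&(C[:,2]>-4)&(C[:,2]<60)]
    fl=C[(abs(C[:,2])<3.5)&(C[:,0]>92)&(C[:,0]<145)&(abs(C[:,1])<60)]
    if len(fl)>20: print(c,'floor z',fl[:,2].mean().round(2),'y',np.percentile(fl[:,1],[1,99]).round(1),'xtop',np.percentile(fl[:,0],99).round(1),len(fl))
    k=C[(C[:,2]>42)&(C[:,1]>125)];print(c,'knob',np.median(k,0).round(1),np.percentile(k,[3,97],axis=0).round(1).tolist(),len(k))
    a=C[(C[:,2]>14)&(C[:,2]<21)&(C[:,1]>90)&(C[:,1]<140)]
    if len(a)>15: print(c,'arm slope',np.polyfit(a[:,1],a[:,0],1).round(3),len(a))
    b=C[(C[:,2]>17)&(C[:,2]<23)&(C[:,1]<45)&(C[:,0]<45)];print(c,'bridge',np.percentile(b,[3,97],axis=0).round(1).tolist(),len(b))
    t=bot.trace('lever_knob',c);
```

```text
scene floor z -0.41 y [-54.5  24.3] xtop 140.5 285
scene knob [ 73.5 137.5  47.1] [[66.9, 132.8, 42.3], [78.3, 143.9, 51.3]] 26
scene arm slope [ 0.142 53.795] 59
scene bridge [[17.6, -50.8, 17.2], [36.3, 25.4, 20.8]] 95
side floor z -0.08 y [-52.   27.1] xtop 139.8 472
side knob [ 71.8 144.1  49.8] [[63.7, 135.3, 43.2], [77.7, 148.9, 52.5]] 49
side arm slope [ 0.254 40.668] 67
side bridge [[18.4, -48.9, 17.5], [35.5, 26.8, 22.2]] 168
wrist floor z -0.79 y [-44.1  34.9] xtop 135.6 3383
wrist knob [ 65.3 149.3  50.9] [[58.9, 143.0, 46.4], [72.6, 155.8, 52.2]] 215
wrist arm slope [ 0.162 43.308] 272
wrist bridge [[15.2, -41.0, 17.6], [32.5, 34.1, 20.6]] 1329
```

Run:
```python
from fit import *
s=bot.state();print(s['t'],s['eef_pos'],s['tcp_rot'],s['qpos'])
```

```text
3.25 [0.43708694 0.08248839 0.40463457] [ 2.12920870e-05  2.46395320e-02  9.99696400e-01 -3.17226562e-05] [-0.52430518  0.08842856  0.28490228  2.04778911 -0.02924665  1.00909053
  1.29663537]
```

Run:
```python
from fit import *
f=np.load('w1.npz')
s=bot.state();p,d=shot('wrist')
print(abs(d-f['d']).mean(),abs(p.astype(int)-f['p']).mean())
m=np.zeros(d.shape,bool);m[235:330,242:315]=1
for D in (f['d'],d):
    C=cloud('wrist',D,m,s);print(C.mean(0))
    v,u=300,245;mm=np.zeros(d.shape,bool);mm[300,[245,280,310]]=1;P=cloud('wrist',D,mm,s);print(P.round(4).tolist(),proj('wrist',P,s).round(1).tolist())
r=bot.trace('carrier','wrist')[0]['region'];A=cloud('wrist',d,r,s)
g=A[(A[:,2]>.005)&(A[:,2]<.014)];print(cv2.minAreaRect((g[:,:2]*1e3).astype(np.float32)))
```

```text
0.0045801415 6.237990885416667
[0.54026647 0.0327093  0.07193157]
[[0.6112, -0.0268, -0.0024], [0.5536, 0.0361, 0.0865], [0.5555, 0.0676, 0.0858]] [[245.0, 300.0], [280.0, 300.0], [310.0, 300.0]]
[0.53683519 0.03436067 0.07771566]
[[0.5522, -0.0008, 0.0861], [0.554, 0.036, 0.0858], [0.5552, 0.0676, 0.0862]] [[245.0, 300.0], [280.0, 300.0], [310.0, 300.0]]
((517.7185668945312, -212.45358276367188), (85.24285888671875, 37.86619567871094), 13.737797737121582)
```

The earlier frame was taken while the arm was still settling, so it doesn't match the pose I used with it. I'll refit with one frame and its own pose.

```bash
cat > bedfit.py <<'E'
from fit import *
def run(c,o,yaw,D=None,s=None,img=None):
    o,Rb=bedframe(o,yaw)
    if D is None: s=bot.state();p,D=shot(c)
    C=(cloud(c,D,np.ones(D.shape,bool),s)-o)@Rb*1e3
    C=C[(abs(C[:,0]-60)<100)&(C[:,1]>-70)&(C[:,1]<180)&(C[:,2]>-4)&(C[:,2]<60)]
    fl=C[(abs(C[:,2])<3.5)&(C[:,0]>90)&(C[:,0]<145)&(abs(C[:,1])<60)]
    A=np.c_[fl[:,:2],np.ones(len(fl))];print(c,'floor plane',np.linalg.lstsq(A,fl[:,2],rcond=None)[0].round(4),'z',fl[:,2].mean().round(2),'y',np.percentile(fl[:,1],[.5,99.5]).round(1),'xtop',np.percentile(fl[:,0],99.7).round(1))
    for lo in (92,107,122):
        g=fl[(fl[:,0]>lo)&(fl[:,0]<lo+13)];print(lo,np.percentile(g[:,1],[.7,99.3]).round(1),end=' ')
    fe=C[(C[:,2]>7)&(C[:,2]<12)&(C[:,1]<-8)&(C[:,1]>-45)&(C[:,0]>36)&(C[:,0]<86)]
    for lo in (40,55,70):
        g=fe[(fe[:,0]>lo)&(fe[:,0]<lo+14)];print('fence',np.percentile(g[:,1],[3,97]).round(1),end=' ')
    pd=C[(C[:,2]>8)&(C[:,2]<12.5)&(C[:,1]>12)&(C[:,1]<34)]
    for lo in (38,52,66):
        g=pd[(pd[:,0]>lo)&(pd[:,0]<lo+13)];print('pad',np.percentile(g[:,1],[3,97]).round(1),end=' ')
    k=C[(C[:,2]>49)&(C[:,1]>70)];print('\nknob',k.mean(0).round(1),len(k),np.percentile(k,[3,97],axis=0).round(1).tolist())
    h=C[(C[:,2]>18)&(C[:,2]<23)&(abs(C[:,1]-75)<14)&(abs(C[:,0]-58)<14)];print('hub',h.mean(0).round(1),np.percentile(h,[3,97],axis=0).round(1).tolist())
    b=C[(C[:,2]>17)&(C[:,2]<23)&(C[:,1]<45)&(C[:,0]<45)];print('bridge',np.percentile(b,[3,97],axis=0).round(1).tolist())
E
python3 - <<'E'
from bedfit import *
s=bot.state();p,d=shot('wrist');print(s['joint_velocities'])
o=[.4630,.0430,.035];yaw=np.radians(-4)
run('wrist',o,yaw,d,s); run('side',o,yaw); run('scene',o,yaw)
ob,Rb=bedframe(o,yaw)
cv2.imwrite('pics/r2.png',rectify('wrist',p,ob,Rb,0,-5,140,-50,160,3.5,s)[:,:,::-1])
np.savez('w2.npz',p=p,d=d,e=s['eef_pos'],q=s['tcp_rot'])
E
```

```text
[ 2.22474388e-03 -2.98489215e-04 -3.72430253e-05 -5.38343773e-04
 -2.61225031e-05 -1.29113725e-03  1.64060786e-03]
wrist floor plane [-0.0022  0.0081 -0.9259] z -1.2 y [-42.7  36.4] xtop 136.8
92 [-42.7  36. ] 107 [-42.6  36.3] 122 [-41.4  36.6] fence [-27.8 -20.1] fence [-27.6 -20.3] fence [-27.3 -19.7] pad [24.2 33.8] pad [23.7 33.5] pad [23.9 33.4] 
knob [ 63.9 154.4  50.9] 60 [[59.5, 150.6, 49.6], [68.8, 157.6, 51.9]]
hub [58.1 78.4 19.3] [[51.1, 68.9, 18.1], [65.1, 88.3, 20.7]]
bridge [[17.4, -39.9, 17.2], [34.1, 34.5, 20.0]]
side floor plane [-0.004   0.0047  0.6696] z 0.21 y [-42.9  38.8] xtop 139.6
92 [-41.4  37.2] 107 [-41.9  38.4] 122 [-42.   37.2] fence [-26.2 -18.2] fence [-26.2 -18.1] fence [-27.5 -19.9] pad [22.6 33.9] pad [23.9 32.3] pad [24.3 33.2] 
knob [ 68.4 151.5  51.6] 36 [[61.3, 144.9, 49.5], [74.2, 158.5, 53.4]]
hub [59.7 78.8 20.4] [[51.1, 69.9, 18.0], [67.4, 88.5, 22.3]]
bridge [[17.8, -39.7, 17.5], [35.2, 35.7, 22.3]]
scene floor plane [-0.0229  0.0108  2.5721] z -0.2 y [-44.1  36.2] xtop 140.0
92 [-43.9  31.6] 107 [-44.2  33.3] 122 [-43.5  36.1] fence [-29.6 -20.2] fence [-28.3 -22.7] fence [-28.4 -23.2] pad [22.1 33.8] pad [22.8 33.6] pad [22.3 31.5] 
knob [ 69.8 148.7  51.3] 13 [[62.1, 144.1, 49.5], [75.6, 153.1, 52.7]]
hub [60.7 77.3 20.4] [[51.5, 67.1, 18.6], [67.7, 88.3, 21.4]]
bridge [[16.9, -42.2, 17.9], [35.7, 32.9, 21.5]]
```

View pics/r2.png

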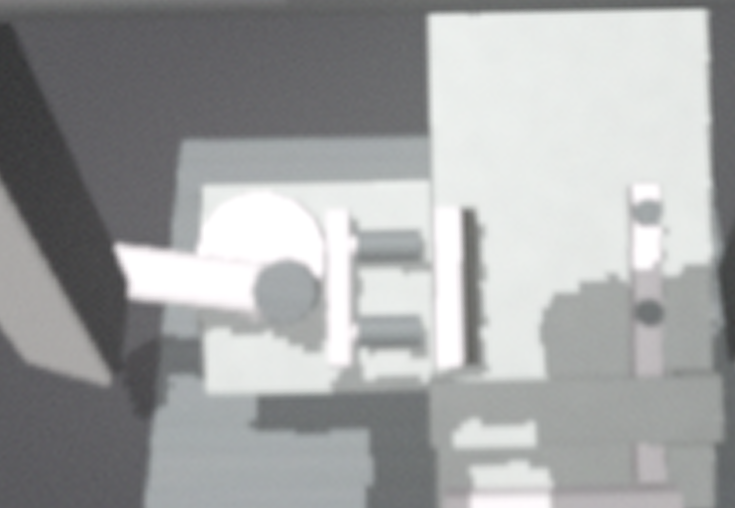

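The rectified view (3.5 px/mm) shows:
- The floor spans columns 428–709 and the fence 630–662.
- The pad's rubber face is at column about 480.
- The lever arm runs from hub (287,290) to (120,270), so the lever already stands at roughly 0.1 rad.

All three cameras now agree on the bed: origin about (0.464, 0.0435, 0.035), yaw about -3.1°. Now to the carrier.

```bash
python3 -m pendant '[[0.0346,-0.0966,-0.0449,0,0,0.0153,0],[0.0346,-0.0966,-0.0449,0,0,0.0153,0],[0.0346,-0.0966,-0.0449,0,0,0.0153,0],[0.0346,-0.0966,-0.0449,0,0,0.0153,0],[0.0346,-0.0966,-0.0449,0,0,0.0153,0],[0.0346,-0.0966,-0.0449,0,0,0.0153,0],[0,0,0,0,0,0,0.3],[0,0,0,0,0,0,0.3],[0,0,0,0,0,0,0.3],[0,0,0,0,0,0,0.3]]' 15
python3 - <<'E'
from fit import *
s=bot.state();p,d=shot('wrist','w3.png');print(s['eef_pos'],rot(s['tcp_rot']).as_matrix().round(4),s['grip_width'])
r=bot.trace('carrier','wrist')
if r:
    A=cloud('wrist',d,r[0]['region'],s);print(r[0]['conf'],len(A))
    for lo,hi in((.005,.014),(.031,.042)):
        g=A[(A[:,2]>lo)&(A[:,2]<hi)];print(len(g),g[:,2].mean(),cv2.minAreaRect((g[:,:2]*1e3).astype(np.float32)))
E
```

```text
t: 4.75
eef_pos: [0.5411, -0.2065, 0.2705]
tcp_rot: [0.001, -0.12, 0.993, -0.0]
contact_force: [0.3, 0.5, -0.1]
grip_width: 0.703
grasp_force: 0.0
[ 0.54111325 -0.20647391  0.27052692] [[-9.713e-01 -2.379e-01  1.000e-03]
 [-2.379e-01  9.713e-01  1.000e-04]
 [-1.000e-03 -1.000e-04 -1.000e+00]] 0.7029891369021554
0.81 5365
4469 0.009698313949618943 ((517.5455322265625, -213.2457275390625), (83.8509292602539, 36.081939697265625), 13.321877479553223)
648 0.0352337724441409 ((540.83544921875, -207.8191680908203), (23.841402053833008, 13.577775001525879), 13.667917251586914)
```

View pics/w3.png

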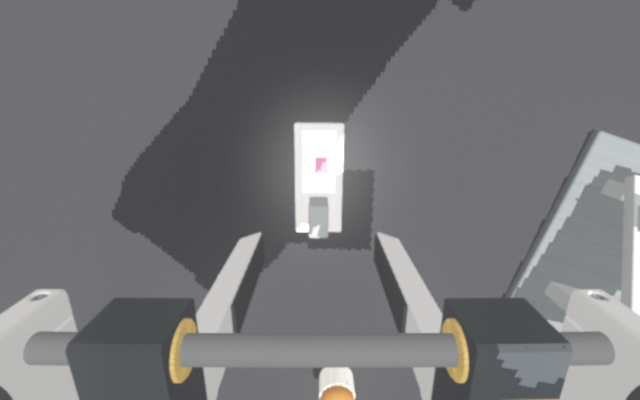

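The carrier sits centred at column 320 between the fingers, grip block at (318,217). Descend and grip.

```bash
python3 -m pendant '[[0,-0.0026,-0.06,0,0,-0.001,0.3],[0,0,-0.059,0,0,-0.001,0.3],[0,0,0,0,0,0,0.3],[0,0,0,0,0,0,0.3],[0,0,0,0,0,0,1],[0,0,0,0,0,0,1],[0,0,0,0,0,0,1],[0,0,0,0,0,0,1],[0,0,0,0,0,0,1],[0,0,0,0,0,0,1]]' 20
python3 -c "
from h import *
s=bot.state();print(s['eef_pos'],rot(s['tcp_rot']).as_matrix().round(4).tolist(),s['grip_width']*94)"
```

```text
t: 6.1
eef_pos: [0.5409, -0.2087, 0.2104]
tcp_rot: [0.0, -0.116, 0.993, -0.0]
contact_force: [0.5, 0.9, 0.1]
grip_width: 0.142
grasp_force: 20.0
[ 0.54093298 -0.20870922  0.21041969] [[-0.9731, -0.2305, 0.0], [-0.2305, 0.9731, -0.0], [-0.0, -0.0, -1.0]] 13.361252329985552
```

```bash
cat > plan.py <<'E'
from fit import *
O,RB=bedframe([.464,.0435,.035],np.radians(-3.1))
def tcp(b): return O+RB@(np.array(b)/1e3)
RT=RB@np.diag([-1,1,-1])
def delta(b,n=1):
    s=bot.state();d=(tcp(b)-s['eef_pos'])/.5;w=(R.from_matrix(RT)*rot(s['tcp_rot']).inv()).as_rotvec()/np.pi
    print('shift',d.round(4),'per row',(d/n).round(4),'turn',w.round(4),(w/n).round(4))
def here():
    s=bot.state();e=np.array(s['eef_pos']);print('bed TCP',(RB.T@(e-O)*1e3).round(2),'roterr deg',np.degrees((R.from_matrix(RT)*rot(s['tcp_rot']).inv()).as_rotvec()).round(2),'F bed',(RB.T@s['contact_force']).round(2),'grip',round(s['grip_width']*94,1),s['t'])
E
python3 - <<'E'
from plan import *
print(tcp([114,.5,240]),tcp([114,.5,211.4])); delta([114,.5,240],8)
E
```

```text
[0.44278507 0.04514969 0.2998461 ] [0.45706414 0.04437637 0.27507777]
shift [-0.1963  0.5077  0.1789] per row [-0.0245  0.0635  0.0224] turn [ 0.0149 -0.1665 -0.0892] [ 0.0019 -0.0208 -0.0111]
```

```bash
python3 -m pendant '[[0,0,0.11,0,0,0,1],[0,0,0.11,0,0,0,1],[-0.0245,0.0635,-0.0051,0.0019,-0.0208,-0.0111,1],[-0.0245,0.0635,-0.0051,0.0019,-0.0208,-0.0111,1],[-0.0245,0.0635,-0.0051,0.0019,-0.0208,-0.0111,1],[-0.0245,0.0635,-0.0051,0.0019,-0.0208,-0.0111,1],[-0.0245,0.0635,-0.0051,0.0019,-0.0208,-0.0111,1],[-0.0245,0.0635,-0.0051,0.0019,-0.0208,-0.0111,1],[-0.0245,0.0635,-0.0051,0.0019,-0.0208,-0.0111,1],[-0.0245,0.0635,-0.0051,0.0019,-0.0208,-0.0111,1]]'
python3 -m pendant '[[0,0,0,0,0,0,1],[0,0,0,0,0,0,1],[0,0,0,0,0,0,1]]'
python3 - <<'E'
from plan import *
here();delta([114,.5,240])
s=bot.state();p,d=shot('wrist','w4.png')
np.savez('w4.npz',p=p,d=d)
# carrier & bed features in bed frame
C=(cloud('wrist',d,np.ones(d.shape,bool),s)-O)@RB*1e3
def pc(n,m,q=(3,50,97)):
    g=C[m]; print(n,len(g),np.percentile(g,q,axis=0).round(1).tolist() if len(g)>5 else '')
x,y,z=C.T
pc('plate',(abs(y)<30)&(x>40)&(x<140)&(z>35)&(z<45))
pc('bridge',(abs(y)<50)&(x<45)&(z>15)&(z<24))
pc('fence',(y<-12)&(y>-40)&(x>36)&(x<86)&(z>7)&(z<12))
pc('pad',(y>15)&(y<36)&(x>36)&(x<80)&(z>7)&(z<13))
pc('floor',(abs(y)<60)&(x>90)&(x<140)&(abs(z)<3))
pc('knob',(y>100)&(z>47)&(z<55)); pc('arm',(y>95)&(y<135)&(z>15)&(z<22))
pc('hub',(abs(y-75.5)<13)&(z>17)&(z<23)&(abs(x-58)<14))
E
```

```text
t: 7.35
eef_pos: [0.4492, 0.0287, 0.3014]
tcp_rot: [0.236, 0.014, 0.972, -0.01]
contact_force: [0.5, -1.0, -1.7]
grip_width: 0.146
grasp_force: 20.0
t: 7.72
eef_pos: [0.4504, 0.0246, 0.3018]
tcp_rot: [0.236, 0.017, 0.972, -0.011]
contact_force: [0.1, 0.7, -1.0]
grip_width: 0.147
grasp_force: 20.0
bed TCP [122.55 -19.62 237.28] roterr deg [ 0.64 -2.73 -0.87] F bed [-0.39  0.71 -0.9 ] grip 13.8 7.725
shift [-0.0153  0.0411 -0.0038] per row [-0.0153  0.0411 -0.0038] turn [ 0.0035 -0.0152 -0.0048] [ 0.0035 -0.0152 -0.0048]
plate 4801 [[48.2, -29.2, 36.1], [74.7, -16.4, 38.3], [104.4, -4.0, 40.6]]
bridge 4358 [[15.7, -40.6, 17.9], [24.1, -3.2, 19.2], [32.7, 34.3, 20.5]]
fence 242 [[36.3, -28.8, 8.0], [41.7, -25.0, 9.2], [47.3, -21.2, 11.1]]
pad 1358 [[37.4, 22.6, 8.1], [57.3, 28.2, 9.7], [78.6, 34.2, 11.0]]
floor 3001 [[91.2, -43.6, -1.8], [111.1, 17.5, -0.7], [134.3, 33.8, 0.5]]
knob 509 [[60.6, 141.9, 47.3], [67.9, 145.8, 49.8], [74.6, 150.7, 51.2]]
arm 1424 [[55.4, 96.3, 16.6], [63.0, 115.0, 18.2], [70.7, 133.7, 19.5]]
hub 824 [[50.4, 67.7, 17.4], [58.1, 76.7, 19.0], [65.5, 87.8, 20.4]]
```

View pics/w4.png

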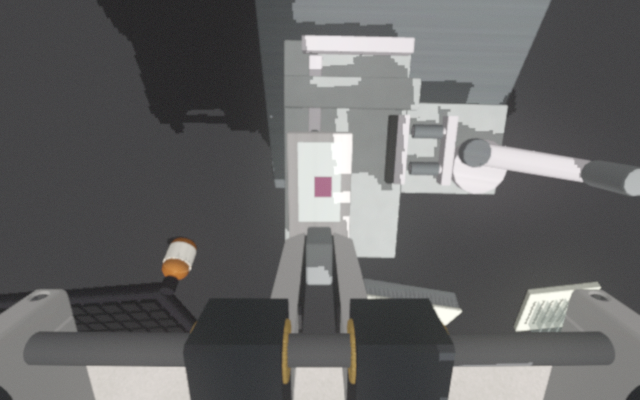

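The picture shows the carrier held, nose at (320,135), about 20 mm to the fence side of the channel (285–410 wide). The refitted bridge, hub and floor match the model. Finish the approach.

```bash
python3 -m pendant '[[-0.0077,0.0206,-0.0019,0.0018,-0.0076,-0.0024,1],[-0.0076,0.0205,-0.0019,0.0017,-0.0076,-0.0024,1],[0,0,0,0,0,0,1],[0,0,0,0,0,0,1],[0,0,0,0,0,0,1]]'
python3 - <<'E'
from plan import *
here();delta([114,.5,240]);delta([114,.5,213])
s=bot.state();p,d=shot('wrist')
C=(cloud('wrist',d,np.ones(d.shape,bool),s)-O)@RB*1e3
x,y,z=C.T
m=(abs(y)<30)&(x>40)&(x<140)&(z>34)&(z<46);g=C[m];print('plate',np.percentile(g,[1,50,99],axis=0).round(1).tolist(),cv2.minAreaRect(g[:,:2].astype(np.float32)))
print('plate tilt',np.linalg.lstsq(np.c_[g[:,:2],np.ones(len(g))],g[:,2],rcond=None)[0].round(4))
E
```

```text
t: 8.4
eef_pos: [0.4438, 0.0419, 0.2998]
tcp_rot: [0.253, 0.025, 0.967, -0.009]
contact_force: [0.1, 0.2, -1.0]
grip_width: 0.143
grasp_force: 20.0
bed TCP [115.01  -2.69 239.31] roterr deg [ 0.19 -0.68 -0.1 ] F bed [-0.38  0.2  -0.92] grip 13.4 8.4
shift [-0.0021  0.0065  0.0002] per row [-0.0021  0.0065  0.0002] turn [ 0.0011 -0.0038 -0.0006] [ 0.0011 -0.0038 -0.0006]
shift [ 0.0249  0.005  -0.0466] per row [ 0.0249  0.005  -0.0466] turn [ 0.0011 -0.0038 -0.0006] [ 0.0011 -0.0038 -0.0006]
plate [[46.7, -20.6, 36.8], [74.1, -3.1, 38.6], [105.6, 14.5, 44.2]] ((77.07525634765625, -3.139322280883789), (61.55246353149414, 36.13266372680664), 0.024638652801513672)
plate tilt [ 3.80000e-03 -3.00000e-03  3.84144e+01]
```

```bash
python3 -m pendant '[[0,0.005,0,0.0011,-0.0038,-0.0006,1],[0.0125,0,-0.0233,0,0,0,1],[0.0124,0,-0.0233,0,0,0,1],[0,0,0,0,0,0,1],[0,0,0,0,0,0,1],[0,0,0,0,0,0,1]]'
python3 - <<'E'
from plan import *
here();delta([114,.5,211.0]);delta([90,.5,211.0])
E
```

```text
t: 9.2
eef_pos: [0.4552, 0.0453, 0.2782]
tcp_rot: [0.259, 0.025, 0.966, -0.007]
contact_force: [-0.3, -0.3, -1.2]
grip_width: 0.147
grasp_force: 20.0
bed TCP [113.91   1.3  215.01] roterr deg [ 0.06  0.02 -0.08] F bed [-0.81 -0.34 -0.86] grip 13.8 9.2
shift [ 0.0041 -0.0018 -0.0069] per row [ 0.0041 -0.0018 -0.0069] turn [ 0.0003  0.0001 -0.0004] [ 0.0003  0.0001 -0.0004]
shift [-0.0374  0.0004 -0.0309] per row [-0.0374  0.0004 -0.0309] turn [ 0.0003  0.0001 -0.0004] [ 0.0003  0.0001 -0.0004]
```

```bash
python3 -m pendant '[[0.0025,-0.0016,-0.0043,0,0,0,1],[-0.0145,0.0008,-0.0084,0,0,0,1],[-0.0145,0.0008,-0.0084,0,0,0,1],[-0.0145,0.0008,-0.0084,0,0,0,1],[-0.0145,0.0008,-0.0084,0,0,0,1],[-0.0145,0.0008,-0.0084,0,0,0,1],[0,0,0,0,0,0,1],[0,0,0,0,0,0,1],[0,0,0,0,0,0,1]]'
python3 - <<'E'
from plan import *
here()
s=bot.state();p,d=shot('wrist','w5.png')
C=(cloud('wrist',d,np.ones(d.shape,bool),s)-O)@RB*1e3
x,y,z=C.T
m=(abs(y)<30)&(x>36)&(x<90)&(z>9.5)&(z<14);g=C[m];print('plate',np.percentile(g,[1,50,99],axis=0).round(1).tolist())
m=(abs(y)<50)&(x<45)&(z>15)&(z<24);g=C[m];print('bridge',np.percentile(g,[3,50,97],axis=0).round(1).tolist())
E
```

```text
t: 10.32
eef_pos: [0.4206, 0.0463, 0.2548]
tcp_rot: [0.259, 0.026, 0.966, -0.007]
contact_force: [0.3, -1.0, -1.0]
grip_width: 0.145
grasp_force: 20.0
bed TCP [ 72.27   0.41 212.09] roterr deg [ 0.04  0.02 -0.05] F bed [-0.19 -0.97 -1.06] grip 13.6 10.325
plate [[36.3, -27.8, 9.5], [51.0, 0.8, 10.8], [78.8, 29.5, 12.9]]
bridge [[15.4, -40.4, 17.9], [23.7, -3.1, 19.3], [32.7, 34.3, 20.4]]
```

View pics/w5.png

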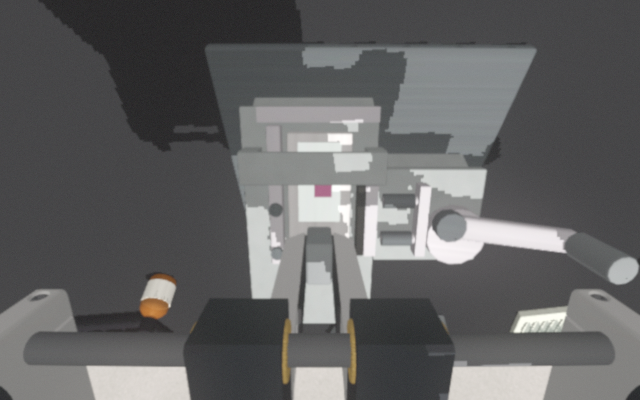

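The nose is through, under the bridge at rows 150–185, and now lies just short of the end stop (row about 122). Lower slightly and push home.

```bash
python3 -m pendant '[[0.001,0,-0.0017,0,0,0,1],[-0.0035,0.0002,-0.002,0,0,0,1],[-0.0035,0.0002,-0.002,0,0,0,1],[-0.0017,0.0001,-0.001,0,0,0,1],[0,0,0,0,0,0,1],[0,0,0,0,0,0,1],[0,0,0,0,0,0,1]]'
python3 -c "
from plan import *
here()"
python3 -m pendant '[[-0.0026,0.0002,-0.0015,0,0,0,1],[0,0,0,0,0,0,1],[0,0,0,0,0,0,1],[0,0,0,0,0,0,1]]'
python3 -c "
from plan import *
here()"
```

```text
t: 11.25
eef_pos: [0.4165, 0.0464, 0.2513]
tcp_rot: [0.259, 0.026, 0.966, -0.007]
contact_force: [0.6, -0.4, -1.5]
grip_width: 0.147
grasp_force: 20.0
bed TCP [ 66.96   0.37 211.1 ] roterr deg [ 0.05  0.   -0.04] F bed [-0.24 -0.33 -1.6 ] grip 13.8 11.25
t: 11.75
eef_pos: [0.4157, 0.0466, 0.251]
tcp_rot: [0.259, 0.026, 0.965, -0.007]
contact_force: [5.3, -0.6, 4.7]
grip_width: 0.149
grasp_force: 20.0
bed TCP [ 66.12   0.52 211.22] roterr deg [ 0.05  0.08 -0.05] F bed [ 6.96 -0.29  1.37] grip 14.0 11.75
```

```bash
python3 -m pendant '[[0.001,0,-0.0017,0,0,0,1],[-0.0001,-0.002,0,0,0,0,1],[-0.0001,-0.002,0,0,0,0,1],[0,0,0,0,0,0,1],[0,0,0,0,0,0,1],[0,0,0,0,0,0,1]]'
python3 -c "
from plan import *
here()"
python3 -m pendant '[[-0.0001,-0.002,0,0,0,0,1],[0,0,0,0,0,0,1],[0,0,0,0,0,0,1]]'
python3 -c "
from plan import *
here()"
python3 -m pendant '[[-0.0001,-0.002,0,0,0,0,1],[0,0,0,0,0,0,1],[0,0,0,0,0,0,1]]'
python3 -c "
from plan import *
here()"
```

```text
t: 12.5
eef_pos: [0.416, 0.0456, 0.2503]
tcp_rot: [0.259, 0.025, 0.965, -0.006]
contact_force: [0.8, 7.2, 10.5]
grip_width: 0.147
grasp_force: 20.0
bed TCP [ 66.05  -0.53 210.42] roterr deg [-0.05  0.08 -0.17] F bed [5.56 7.2  8.91] grip 13.9 12.5
t: 12.88
eef_pos: [0.416, 0.0446, 0.2503]
tcp_rot: [0.259, 0.025, 0.965, -0.006]
contact_force: [1.1, 7.2, 11.3]
grip_width: 0.147
grasp_force: 20.0
bed TCP [ 66.07  -1.49 210.42] roterr deg [-0.06  0.08 -0.18] F bed [6.26 7.29 9.48] grip 13.8 12.875
t: 13.25
eef_pos: [0.4159, 0.0436, 0.2502]
tcp_rot: [0.259, 0.025, 0.965, -0.006]
contact_force: [1.1, 7.6, 10.9]
grip_width: 0.15
grasp_force: 20.0
bed TCP [ 66.04  -2.48 210.4 ] roterr deg [-0.06  0.08 -0.18] F bed [6.02 7.68 9.08] grip 14.1 13.25
```

```bash
for i in 1 2; do python3 -m pendant '[[-0.0001,-0.0016,0,0,0,0,1],[0,0,0,0,0,0,1],[0,0,0,0,0,0,1]]' >/dev/null
python3 -c "
from plan import *
here()"; done
```

```text
bed TCP [ 66.07  -3.25 210.42] roterr deg [-0.06  0.09 -0.19] F bed [ 6.17  6.97 10.18] grip 13.9 13.625
bed TCP [ 66.04  -3.69 210.43] roterr deg [-0.09  0.08 -0.24] F bed [ 5.61 10.29  8.61] grip 13.6 14.0
```

Floor contact is at exactly z = 0, the end stop at x = 66.1, and the fence touches at a carrier y of about -3.6, so the fence face is at about -21.6. Release and back off.

```bash
python3 -m pendant '[[0,0.001,0,0,0,0,1],[0,0,0,0,0,0,0.8],[0,0,0,0,0,0,0.8],[0,0,0,0,0,0,0.8],[-0.03,0.0016,0.052,0,0,0,0.8],[-0.03,0.0016,0.052,0,0,0,0.8],[-0.03,0.0016,0.052,0,0,0,1],[0,0,0,0,0,0,1],[0,0,0,0,0,0,1],[0,0,0,0,0,0,1]]'
cat > look.py <<'E'
from plan import *
here()
s=bot.state();p,d=shot('wrist')
np.savez('wl.npz',p=p,d=d,e=s['eef_pos'],q=s['tcp_rot'])
C=(cloud('wrist',d,np.ones(d.shape,bool),s)-O)@RB*1e3
def pc(n,m,q=(2,50,98)):
    g=C[m]; print(n,len(g),np.percentile(g,q,axis=0).round(1).tolist() if len(g)>5 else ''); return g
x,y,z=C.T
pc('block',(abs(y)<25)&(x>45)&(x<90)&(z>33)&(z<40))
pc('plate',(abs(y)<20)&(x>36)&(x<90)&(z>8)&(z<12))
pc('floor',(abs(y)<40)&(x>95)&(x<135)&(abs(z)<3))
pc('pad',(y>15)&(y<36)&(x>40)&(x<76)&(z>8)&(z<13)&(y>16))
pc('knob',(y>60)&(z>46)&(z<55)); a=pc('arm',((x-58)**2+(y-75.5)**2>25**2)&(y>70)&((x-58)**2+(y-75.5)**2<60**2)&(z>15)&(z<21))
if len(a)>20:
    m=a.mean(0)[:2];v=np.linalg.svd(a[:,:2]-m)[2][0];v*=np.sign(v@(m-[58,75.5]));print('lever angle axis',np.arctan2(v[0],v[1]),'from pivot',np.arctan2(m[0]-58,m[1]-75.5))
E
python3 look.py
python3 - <<'E'
from plan import *
f=np.load('wl.npz');s=dict(eef_pos=f['e'],tcp_rot=f['q'])
cv2.imwrite('pics/r3.png',rectify('wrist',f['p'],O,RB,10,-5,115,-45,105,5,s)[:,:,::-1])
E
```

```text
t: 15.25
eef_pos: [0.3811, 0.0423, 0.3107]
tcp_rot: [0.259, 0.027, 0.965, -0.009]
contact_force: [-0.2, 0.2, -0.7]
grip_width: 0.005
grasp_force: 0.0
bed TCP [ 66.21  -5.69 280.07] roterr deg [0.23 0.04 0.17] F bed [-0.52  0.2  -0.55] grip 0.5 15.25
block 583 [[54.5, -9.3, 33.8], [65.5, -2.8, 35.3], [77.3, 3.8, 36.6]]
plate 1856 [[36.7, -19.4, 8.3], [53.0, -2.6, 9.6], [82.7, 14.6, 11.0]]
floor 1512 [[95.4, -39.2, -1.9], [111.7, 18.8, -0.7], [133.8, 34.3, 0.6]]
pad 658 [[40.8, 22.6, 8.4], [57.7, 28.5, 9.8], [75.4, 34.3, 11.1]]
knob 437 [[60.0, 141.8, 46.5], [66.7, 148.2, 50.0], [73.7, 156.3, 51.5]]
arm 734 [[55.6, 100.8, 16.0], [62.8, 117.5, 18.2], [70.5, 134.3, 19.7]]
lever angle axis 0.14585416576035648 from pivot 0.1134012187203155
```

View pics/r3.png

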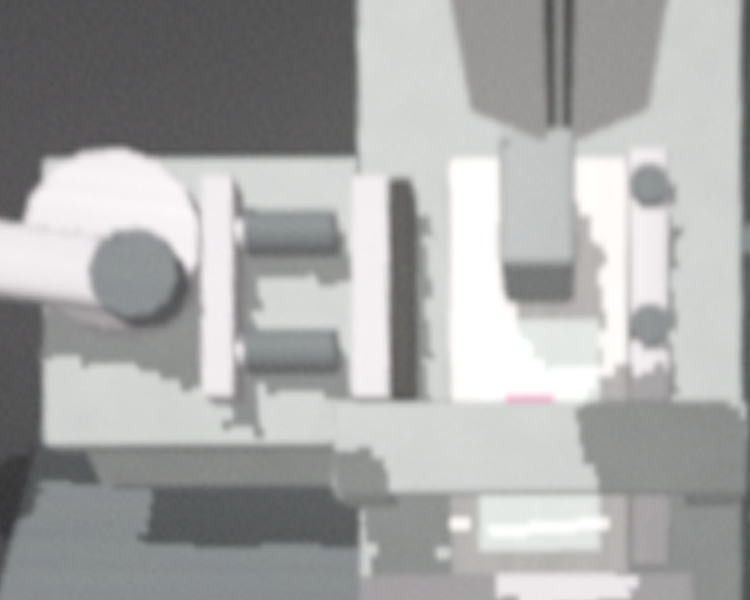

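The view (5 px/mm) shows the carrier plate at columns 450–627, tight to the fence (628). The pad's rubber face is at about column 416, so the gap is about 6.8 mm. I'll push the knob with the closed fingers from its -x side, keeping this hand orientation so the camera still sees the pad.

```bash
cat > edge.py <<'E'
# sub-pixel gap between pad face and carrier side, and jaw-pad spacing, averaged over n frames
from plan import *
def prof(n=3,save=None):
    acc=0
    for _ in range(n):
        s=bot.state();p,d=shot('wrist'); acc=acc+rectify('wrist',p,O,RB,10.3,-5,105,-40,90,6,s).astype(float)
    a=acc/n
    if save: cv2.imwrite('pics/'+save,a.astype(np.uint8)[:,:,::-1])
    return a
E
python3 - <<'E'
from plan import *
here();delta([38,149,280],5);delta([38,149,225],2)
print(bot.state()['qpos'])
E
```

```text
bed TCP [ 66.2   -5.61 280.11] roterr deg [0.22 0.04 0.16] F bed [-0.32  1.69  0.86] grip 0.3 15.3
shift [-0.0319  0.3114 -0.0284] per row [-0.0064  0.0623 -0.0057] turn [0.0012 0.0002 0.0009] [0.0002 0.     0.0002]
shift [ 0.023   0.3084 -0.1236] per row [ 0.0115  0.1542 -0.0618] turn [0.0012 0.0002 0.0009] [0.0006 0.0001 0.0005]
[ 0.17475489  0.0510002  -0.42465558  2.40759674  0.76646342  0.25105323
  0.56500657]
```

```bash
python3 -m pendant '[[-0.0064,0.0623,-0.0057,0.0002,0,0.0002,1],[-0.0064,0.0623,-0.0057,0.0002,0,0.0002,1],[-0.0064,0.0623,-0.0057,0.0002,0,0.0002,1],[-0.0064,0.0623,-0.0057,0.0002,0,0.0002,1],[-0.0064,0.0623,-0.0057,0.0002,0,0.0002,1],[0,0,0,0,0,0,1],[0,0,0,0,0,0,1],[0,0,0,0,0,0,1],[0,0,0,0,0,0,1]]'
python3 - <<'E'
from edge import *
here();delta([38,149,225],3)
print(bot.state()['qpos'])
a=prof(1,'e1.png')
E
python3 look.py
```

```text
t: 16.42
eef_pos: [0.3651, 0.1975, 0.2972]
tcp_rot: [0.26, 0.027, 0.965, -0.008]
contact_force: [-0.5, 0.5, 0.0]
grip_width: 0.002
grasp_force: 0.0
bed TCP [ 38.37 148.44 280.6 ] roterr deg [0.05 0.12 0.06] F bed [-0.42  0.48  0.29] grip 0.2 16.425
shift [ 0.0549 -0.0019 -0.0967] per row [ 0.0183 -0.0006 -0.0322] turn [0.0003 0.0007 0.0003] [0.0001 0.0002 0.0001]
[-0.15393914  0.17631469 -0.55951472  2.32754312  1.08419724  0.50260112
 -0.10646782]
bed TCP [ 38.33 148.56 280.62] roterr deg [0.04 0.12 0.05] F bed [-0.31 -0.5   1.04] grip 0.5 16.475
block 540 [[54.2, -9.0, 33.3], [65.4, -1.6, 35.1], [77.5, 4.4, 36.4]]
plate 1456 [[36.7, -18.8, 8.2], [51.3, 4.3, 9.4], [82.4, 15.4, 11.2]]
floor 3173 [[96.0, -38.4, -1.9], [114.9, -1.0, -0.6], [134.2, 35.1, 0.6]]
pad 610 [[40.5, 23.5, 8.4], [57.4, 29.6, 9.7], [75.1, 35.3, 11.2]]
knob 0 
arm 655 [[55.6, 100.9, 15.6], [62.2, 116.0, 18.3], [70.6, 132.8, 19.6]]
lever angle axis 0.11031723161585431 from pivot 0.11266546877874078
```

View pics/e1.png

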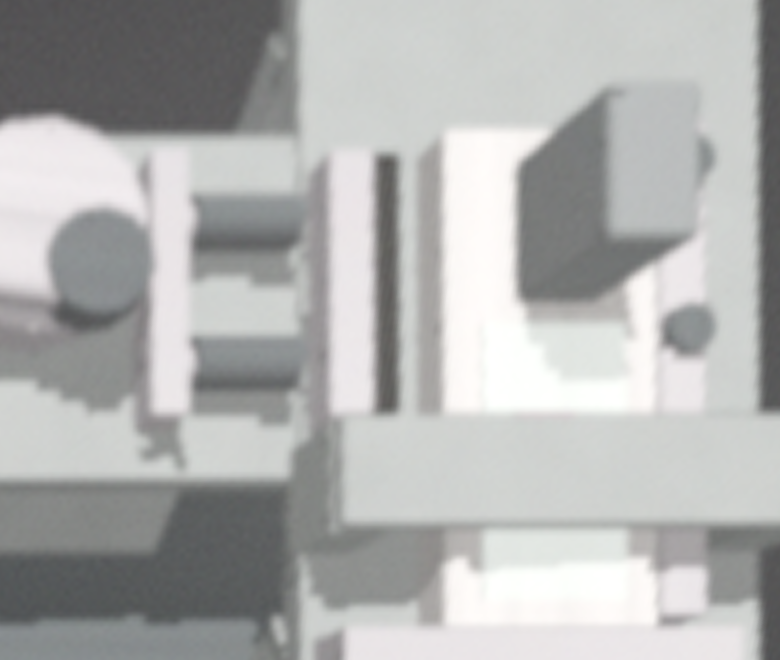

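The pad's rubber face is at column 399 and the carrier's upper +y edge at 442, so the gap is about 7.2 mm with the lever at about 0.11 rad. That puts contact near 0.77 rad and the target near 1.0. Descend and push to about 0.65 first.

```bash
python3 -m pendant '[[0.0183,-0.0006,-0.0322,0,0,0,1],[0.0183,-0.0006,-0.0322,0,0,0,1],[0.0183,-0.0006,-0.0322,0,0,0,1],[0,0,0,0,0,0,1],[0,0,0,0,0,0,1]]' >/dev/null
python3 -c "
from plan import *
here()"
python3 -m pendant '[[0.0139,-0.0054,0.0082,0,0,0,1],[0.0139,-0.0054,0.0082,0,0,0,1],[0.0139,-0.0054,0.0082,0,0,0,1],[0.0139,-0.0054,0.0082,0,0,0,1],[0.0139,-0.0054,0.0082,0,0,0,1],[0.0139,-0.0054,0.0082,0,0,0,1],[0,0,0,0,0,0,1],[0,0,0,0,0,0,1],[0,0,0,0,0,0,1]]' >/dev/null
python3 look.py
python3 - <<'E'
from edge import *
a=prof(2,'e2.png');g=a.mean(2)
# rows: bed x 40..48 ; print columns profile around pad/carrier
for x in (42,72):
    r=int((105-x)*6);pr=g[r-12:r+12].mean(0);print(x,pr[300:480:6].round(0).astype(int).tolist())
E
```

```text
bed TCP [ 37.82 149.64 225.56] roterr deg [ 0.03  0.11 -0.  ] F bed [-0.38 -0.23  0.39] grip 0.6 17.15
bed TCP [ 86.65 135.48 225.5 ] roterr deg [0.05 0.1  0.01] F bed [-4.69 -3.45  2.01] grip 0.4 18.275
block 1071 [[54.6, -9.0, 33.2], [65.5, -1.4, 35.1], [77.3, 4.9, 36.4]]
plate 3012 [[36.6, -18.8, 8.2], [51.1, 5.6, 9.6], [82.3, 19.5, 11.3]]
floor 5451 [[95.7, -38.5, -2.0], [114.3, -1.6, -0.7], [134.1, 34.9, 0.5]]
pad 1223 [[40.7, 17.0, 8.3], [57.3, 24.0, 9.7], [75.1, 35.1, 11.1]]
knob 370 [[78.1, 123.7, 46.1], [78.7, 135.7, 50.7], [80.3, 147.2, 54.7]]
arm 1150 [[70.0, 93.8, 15.7], [82.8, 107.5, 18.3], [96.7, 120.4, 19.7]]
lever angle axis 0.7202718852595636 from pivot 0.6625469902742943
42 [100, 101, 102, 102, 102, 106, 116, 123, 125, 124, 125, 144, 161, 162, 162, 162, 163, 160, 130, 81, 78, 78, 92, 132, 159, 174, 177, 179, 186, 226]
72 [157, 160, 160, 160, 159, 159, 154, 147, 147, 139, 141, 200, 228, 229, 229, 229, 229, 226, 181, 102, 93, 94, 113, 167, 221, 244, 247, 247, 248, 249]
```

View pics/e2.png

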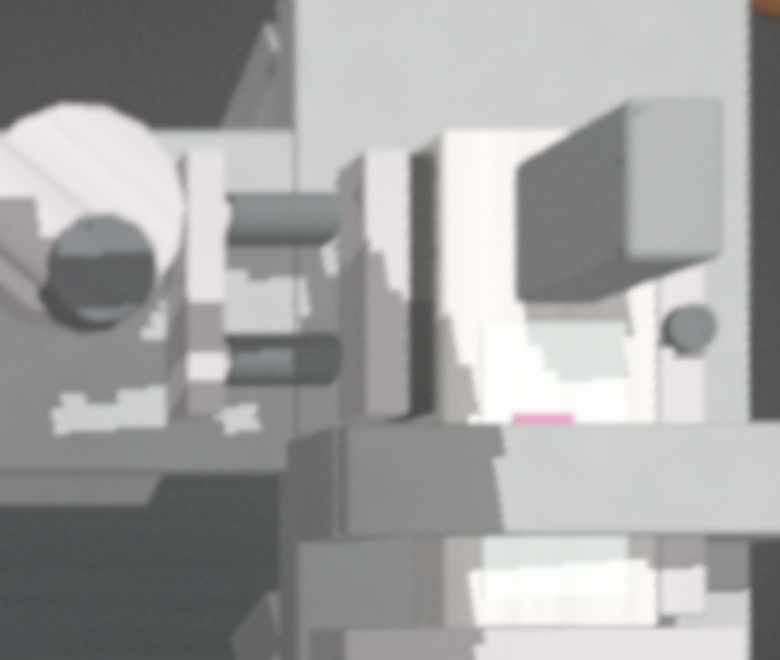

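Now the pad's light/rubber edge is at column 410, the rubber face at about 433 and the carrier edge at 440: about 1.2 mm still open. The finger position gives 0.64 rad, which agrees. Push on to about 0.92 rad and compare edges at sub-pixel level.

```bash
cat > comp.py <<'E'
from edge import *
import sys
def edges(a,x0=66,x1=77):
    g=a.mean(2);pr=g[int((105-x1)*6):int((105-x0)*6)].mean(0);d=cv2.GaussianBlur(np.gradient(pr).reshape(1,-1),(0,0),3).ravel()
    out=[]
    for i in range(3,len(d)-3):
        if abs(d[i])>1.2 and abs(d[i])==abs(d[i-3:i+4]).max():
            q=np.polyfit([-2,-1,0,1,2],abs(d[i-2:i+3]),2);out.append((round(i-q[1]/2/q[0],1),round(d[i],1)))
    return [e for e in out if 130<e[0]<470]
for f in sys.argv[2:]: print(f,edges(cv2.imread('pics/'+f)[:,:,::-1].astype(float)))
here();s=bot.state();b=RB.T@(np.array(s['eef_pos'])-O)*1e3;print('theta if touching',np.arcsin((b[0]+16-58)/75))
if sys.argv[1]!='-': print(edges(prof(3,sys.argv[1])))
E
python3 comp.py - e1.png e2.png
python3 -m pendant '[[0.0061,-0.0076,0.0038,0,0,0,1],[0.0061,-0.0076,0.0038,0,0,0,1],[0.0061,-0.0076,0.0038,0,0,0,1],[0.0061,-0.0076,0.0038,0,0,0,1],[0,0,0,0,0,0,1],[0,0,0,0,0,0,1],[0,0,0,0,0,0,1]]'
python3 comp.py e3.png
```

```text
e1.png [(np.float64(140.1), np.float64(-2.0)), (np.float64(153.0), np.float64(3.7)), (np.float64(192.6), np.float64(-4.3)), (np.float64(312.0), np.float64(-1.5)), (np.float64(328.5), np.float64(6.2)), (np.float64(374.7), np.float64(-9.8)), (np.float64(397.6), np.float64(8.7)), (np.float64(416.8), np.float64(-3.6)), (np.float64(442.1), np.float64(6.8))]
e2.png [(np.float64(178.6), np.float64(-3.9)), (np.float64(189.2), np.float64(3.7)), (np.float64(227.3), np.float64(-5.5)), (np.float64(336.0), np.float64(-1.3)), (np.float64(364.5), np.float64(8.0)), (np.float64(409.4), np.float64(-12.1)), (np.float64(438.2), np.float64(9.4))]
bed TCP [ 86.64 135.58 225.46] roterr deg [0.05 0.1  0.  ] F bed [-4.78 -3.12  1.71] grip 0.7 18.425
theta if touching 0.6375604675846646
t: 19.3
eef_pos: [0.4465, 0.1656, 0.2811]
tcp_rot: [0.26, 0.026, 0.965, -0.007]
contact_force: [-1.4, -0.8, -0.5]
grip_width: 0.002
grasp_force: 0.8
bed TCP [102.18 120.94 225.2 ] roterr deg [0.05 0.12 0.03] F bed [-1.46 -0.91  0.24] grip 0.2 19.3
theta if touching 0.9313157986972883
[(np.float64(132.3), np.float64(3.2)), (np.float64(199.3), np.float64(-2.3)), (np.float64(210.2), np.float64(2.3)), (np.float64(244.8), np.float64(-5.0)), (np.float64(347.0), np.float64(1.9)), (np.float64(359.4), np.float64(-2.0)), (np.float64(374.3), np.float64(5.3)), (np.float64(386.3), np.float64(1.6)), (np.float64(416.8), np.float64(-9.6)), (np.float64(443.9), np.float64(9.3)), (np.float64(465.5), np.float64(1.5))]
```

```bash
python3 look.py
```

```text
bed TCP [102.16 121.18 225.22] roterr deg [0.04 0.12 0.  ] F bed [-1.02  0.4  -0.05] grip 0.4 19.45
block 1119 [[54.6, -8.7, 33.4], [65.4, -1.6, 35.2], [77.1, 4.6, 36.5]]
plate 3284 [[36.6, -18.7, 8.3], [51.2, 6.2, 9.6], [82.0, 19.5, 11.1]]
floor 5831 [[95.8, -38.4, -2.0], [114.2, -1.6, -0.7], [134.2, 34.9, 0.5]]
pad 1343 [[40.7, 16.3, 8.2], [57.4, 23.0, 9.7], [75.1, 35.1, 11.2]]
knob 372 [[93.6, 109.5, 46.1], [94.2, 121.5, 50.5], [95.9, 133.0, 54.8]]
arm 1170 [[76.9, 86.0, 15.7], [91.5, 98.1, 18.3], [108.7, 108.6, 19.6]]
lever angle axis 1.0498070508415285 from pivot 0.9841773485577197
```

View pics/e3.png

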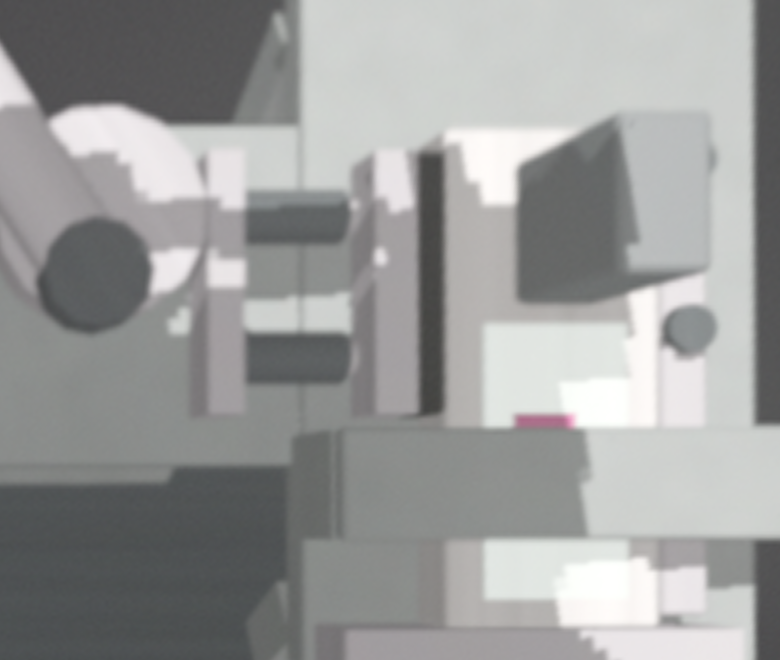

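The jaw-to-pad spacing went from 182.1 px (free, in both earlier views) to 172.0 px, so the spring has given about 1.7 mm. The rubber (417–444) now lies against the carrier. About 0.8 mm more is needed: a slow push of about 0.075 rad.

```bash
python3 -m pendant '[[0.0008,-0.003,0.0005,0,0,0,1],[0.0008,-0.0021,0.0005,0,0,0,1],[0.0008,-0.0021,0.0005,0,0,0,1],[0.0008,-0.0021,0.0005,0,0,0,1],[0.0008,0,0.0005,0,0,0,1],[0.0005,0,0.0003,0,0,0,1],[0,0,0,0,0,0,1],[0,0,0,0,0,0,1],[0,0,0,0,0,0,1]]'
python3 comp.py e4.png
```

```text
t: 20.62
eef_pos: [0.4483, 0.1609, 0.2822]
tcp_rot: [0.259, 0.026, 0.965, -0.008]
contact_force: [-6.6, 1.9, -0.7]
grip_width: 0.003
grasp_force: 3.1
bed TCP [104.49 116.42 225.08] roterr deg [0.06 0.06 0.02] F bed [-6.12  1.5   2.72] grip 0.3 20.625
theta if touching 0.9847655001163534
[(np.float64(167.4), np.float64(1.6)), (np.float64(201.7), np.float64(-2.0)), (np.float64(212.3), np.float64(1.6)), (np.float64(229.7), np.float64(1.4)), (np.float64(247.6), np.float64(-4.1)), (np.float64(346.6), np.float64(1.9)), (np.float64(361.7), np.float64(-1.9)), (np.float64(374.6), np.float64(4.5)), (np.float64(418.5), np.float64(-10.1)), (np.float64(444.0), np.float64(9.5))]
```

```bash
python3 -m pendant '[[0.0008,-0.0012,0.0005,0,0,0,1],[0.0008,-0.0012,0.0005,0,0,0,1],[0.0008,0,0.0005,0,0,0,1],[0,0,0,0,0,0,1],[0,0,0,0,0,0,1],[0,0,0,0,0,0,1]]'
python3 comp.py e5.png
```

```text
t: 21.52
eef_pos: [0.4492, 0.1595, 0.2827]
tcp_rot: [0.259, 0.026, 0.965, -0.008]
contact_force: [-9.9, 0.4, -0.8]
grip_width: 0.004
grasp_force: 4.2
bed TCP [105.65 115.08 225.04] roterr deg [0.09 0.03 0.04] F bed [-8.98 -0.14  4.3 ] grip 0.3 21.525
theta if touching 1.0133810280521893
[(np.float64(180.0), np.float64(1.8)), (np.float64(203.6), np.float64(-2.0)), (np.float64(215.0), np.float64(1.9)), (np.float64(249.7), np.float64(-4.0)), (np.float64(346.8), np.float64(2.2)), (np.float64(362.2), np.float64(-2.1)), (np.float64(374.9), np.float64(4.6)), (np.float64(418.6), np.float64(-9.3)), (np.float64(444.2), np.float64(9.3))]
```

Spacing is now 168.9 px, about 2.3 mm compression, with the pad stationary. Back off and re-check from the very viewpoint of the first lever picture.

```bash
python3 -m pendant '[[-0.0173,0.0009,-0.01,0,0,0,1],[-0.0173,0.0009,-0.01,0,0,0,1],[-0.027,0.0015,0.0475,0,0,0,1],[-0.027,0.0015,0.0475,0,0,0,1],[0,0,0,0,0,0,1],[0,0,0,0,0,0,1]]' >/dev/null
python3 -c "
from plan import *
here();delta([38.3,148.5,280.6],3)"
```

```text
bed TCP [ 86.95 115.1  279.41] roterr deg [0.05 0.13 0.06] F bed [ 0.34 -0.01  1.01] grip 0.7 22.425
shift [-0.0817  0.0713 -0.0466] per row [-0.0272  0.0238 -0.0155] turn [0.0003 0.0007 0.0004] [0.0001 0.0002 0.0001]
```

```bash
python3 -m pendant '[[-0.0272,0.0238,-0.0155,0.0001,0.0002,0.0001,1],[-0.0272,0.0238,-0.0155,0.0001,0.0002,0.0001,1],[-0.0272,0.0238,-0.0155,0.0001,0.0002,0.0001,1],[0,0,0,0,0,0,1],[0,0,0,0,0,0,1],[0,0,0,0,0,0,1],[0,0,0,0,0,0,1]]' >/dev/null
python3 comp.py e6.png e1.png; python3 look.py
```

```text
e1.png [(np.float64(140.1), np.float64(-2.0)), (np.float64(153.0), np.float64(3.7)), (np.float64(192.6), np.float64(-4.3)), (np.float64(312.0), np.float64(-1.5)), (np.float64(328.5), np.float64(6.2)), (np.float64(374.7), np.float64(-9.8)), (np.float64(397.6), np.float64(8.7)), (np.float64(416.8), np.float64(-3.6)), (np.float64(442.1), np.float64(6.8))]
bed TCP [ 38.38 148.68 280.96] roterr deg [-0.02  0.01 -0.01] F bed [-0.15  0.03  0.27] grip 0.2 23.3
theta if touching -0.04824822464455467
[(np.float64(136.9), np.float64(1.4)), (np.float64(202.9), np.float64(-1.9)), (np.float64(215.2), np.float64(1.6)), (np.float64(249.7), np.float64(-4.6)), (np.float64(347.2), np.float64(1.5)), (np.float64(360.9), np.float64(-2.5)), (np.float64(373.8), np.float64(6.1)), (np.float64(419.0), np.float64(-10.1)), (np.float64(442.4), np.float64(11.8))]
bed TCP [ 38.19 148.82 281.05] roterr deg [-0.02  0.01 -0.04] F bed [ 0.16 -0.13 -0.46] grip 0.7 23.45
block 538 [[54.3, -8.8, 33.3], [65.2, -1.7, 35.2], [77.3, 4.4, 36.5]]
plate 1682 [[37.0, -18.8, 8.3], [51.7, 5.9, 9.5], [81.7, 19.5, 11.0]]
floor 3177 [[96.0, -38.3, -2.0], [114.8, -0.9, -0.6], [134.2, 34.9, 0.7]]
pad 682 [[40.6, 16.4, 8.2], [57.2, 23.3, 9.7], [75.1, 35.1, 10.9]]
knob 0 
arm 660 [[78.1, 84.8, 15.7], [94.3, 96.6, 18.1], [110.4, 108.3, 19.5]]
lever angle axis 1.0747257025459664 from pivot 1.0429388571498188
```

View pics/e6.png

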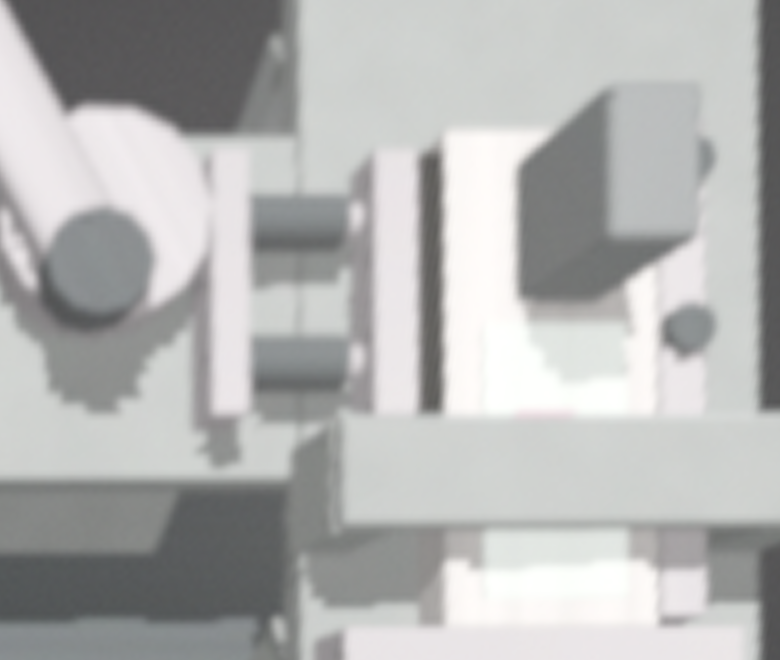

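From the same viewpoint:
- **Pad:** it moved 44.3 px, exactly closing the 44.5 px gap.
- **Spring:** the jaw moved 57 px. Image, finger position and depth put the compression at 2.1–2.7 mm, about 2.4 mm on average.
- **Carrier:** the block is still centred at bed x of about 66, so it is home, and it lies against the fence.
- **Robot:** the hand is clear.

Hand in.

```bash
python3 -c "
from plant import bot
print(bot.finish_job())"
```

```text
the job is handed in; nothing more can be done
None
```

The job is handed in: the carrier is fully home against the end stop and held against the fence, with the pad's spring pressed in by about 2.4 mm (estimates 2.1–2.7 mm), the hand clear and no contact with the other things on the bench.

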